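# Clamp a bamboo offcut in a ratchet vice

### The arm

A 7-joint arm with a two-finger parallel gripper is mounted at the origin on a cart in front of the work surface, level with it; the furniture and walls round the work are solid. World frame = base frame: x ahead of the robot, y to its left, z up, the work surface at z = 0. Lengths are in mm, angles in degrees, forces in N, time in s.
With the tool pointing down it reaches from about 425 to 825 mm from the base axis. Payload 3.6 kg.
Tool frame: the origin (TCP) lies on the centre line of the jaws, within the pads' length; the fingertips stand 14 mm ahead of it and the grasp point (between the pads) lies 5 mm behind it; z points along the fingers, y is the line along which they close (so a half turn about z gives the same grasp; the last joint's range is limited). The gripper opens to 85 mm and grips with 20 to 120 N. Pads are 22 mm wide; open, the fingers measure 114 mm over their backs; the gripper's body (76 mm by 85 mm) begins 54 mm behind the grasp point. The pads swing forward as they close: fully open they stand 13 mm farther back than shut.
Start: joints at [-71.763, 35.231, -0.722, 81.555, 0.464, 63.22, -2.315], TCP at [219.672, 611.725, 245.297] pointing down, gripper open.
Joint ranges: [-178.69, 178.69], [-17.37, 117.87], [-77.05, 75.6], [15.02, 138.74], [-78.02, 258.01], [0.78, 113.62], [-162.83, 162.83]. Speed limits (degrees/s): [159.86, 159.86, 180, 180, 180, 180, 180].

### API

Orientations are given as a 3x3 rotation matrix whose columns are the frame's x, y, z axes.
In Python, from cell import r, vision gives the robot as it stands. Calls block until the motion is done:
- r.move_to(position, orientation): joint-space move of the TCP to a pose.
- r.servo_line(position, v=150, ori=None): straight line of the TCP; ori=None keeps the orientation; v is the mean speed in mm/s.
- r.goto_joints(angles): joint-space move.
- r.gripper_to(opening): opening from 0.0 (shut) to 1.0 (fully open); the grip force is fixed at half the most; returns when the fingers have stopped.
- r.hold(seconds).
- r.ik(position, orientation): joint angles nearest the present ones, or None.
- vision.read_camera(name): name is "scene" or "top" or "wrist"; returns (picture, depth): 420x560x3 uint8, red, green, blue; 420x560 float32, mm along the optical axis (not along the pixel's ray), 0 where there is no reading.
- vision.camera_info(name): a dict with "K" (3x3 intrinsics, pixels), "R" (3x3) and "t" (3): a world point X has camera coordinates R X + t; the wrist camera has in their place "tool_from_camera" (4x4, takes a point from camera to tool coordinates, whose origin is the TCP and whose axes are the flange's). Camera axes: x right, y down, z forward; pixel columns grow to the right and rows downward; lengths in mm; the calibration is good to about 2 mm. A picture is of the moment at which its call begins: read the wrist's pose just before it. camera_info takes no time and is no camera call.
A pose or a line that the arm cannot do raises r.PlanningError and nothing moves.
- r.close_job(): hands the job in; it is judged then, once.
Readings, each from a call of its own:
- r.read_clock(): time.
- r.read_q(): joint angles.
- r.read_joint_vel(): joint speeds.
- r.read_joint_efforts(): joint torques, N m.
- r.read_tool_pos(): TCP position.
- r.read_ee_rot(): TCP orientation.
- r.read_force(): force on the tool from outside, world axes, zero at the start.
- r.read_wrist_torque(): the same for the moment, N m.
- r.read_grip_width(): opening from 0.0 (shut) to 1.0 (fully open).
- r.read_grasp_force(): force on a finger pad.
Only numpy, scipy, OpenCV 4.12 (cv2) and the standard library are available. Lean on these libraries where they do the work, as an engineer would, in place of code of your own. Each camera call takes 0.05 s, during which the arm holds its last target. There are 200 camera calls.

### The job

Clamp the bamboo offcut in the green ratchet vice: turn the black knob clockwise until the jaw has pressed the bamboo against the stop and the knob slips at its set torque, then turn the knob back until it slips that way too, which proves that the ratchet holds the jaw tight, and let go. The red-ball reversing lever above the knob may have been left on the wrong side, and only turning the knob tells: if it grips clockwise and spins loose anticlockwise, push the lever over to its other side first. Leave the other things on the table where they are.

Things in the scene. Friction and masses are not known exactly. Their poses are not given: they have to be found in the camera images.
- vice: fixed green bench vice. Origin: centre of the underside of its housing (128 x 114 mm, 112 mm high at the back); x to its back, y along its bed to its left, z up. A steel bed, 92 mm wide and 30 mm high, runs left to y = 200 mm. The housing's front slopes 35 degrees from level, facing up and to -x; it carries a toothed wheel, the knob over it and, uphill, the lever.
- knob_center (a point): centre of the round black knob, 48 mm diameter, 38 mm long, graspable across at any angle. Frame fixed to the vice: z = knob axis, out of the sloping face (35 degrees from vertical), x = uphill, y = left. It is 44 mm off the face; the wheel (68 mm diameter) ends 12 mm off the face. Clockwise, seen from outside, closes the jaw: 6 mm per rad of the spindle under the knob.
- knob (a joint): slip of the knob on its spindle, rad, positive clockwise; unchanged while both turn together. The ratchet lets the spindle click round loosely (under 0.15 N m) one way; the other way its pawl holds it after at most 0.3 rad (one tooth). If held, or when the jaw is tight, the knob slips smoothly on the spindle at about 0.42 N m, harmlessly.
- lever_tip (a point): centre of the red ball (20 mm) on the weighted reversing lever, 36 mm off the sloping face; its stalk below is 8 mm thick. The lever pivots 56 mm uphill of the knob axis; pushed sideways (under 1 N) past the middle it falls over by itself: the ball rests 8 to 16 mm left or right (y of knob_center). One side lets the spindle turn only clockwise, the other only anticlockwise.
- jaw: green moving jaw, 64 mm wide, 42 mm high, on the bed; origin on the bed, 10 mm behind its front. It slides along the vice's +y to close, and can open 12 mm further. Its rubber-faced pad stands up to 17.5 mm ahead of its front, sprung (8 N per mm, 9 mm travel).
- jaw_face (a point): centre of the pad's rubber face when the pad is not compressed; moves with the jaw.
- stop: fixed green stop with a rubber face at the end of the bed, 64 x 22 x 45 mm; origin on the bed; its rubber face is 8 mm from the origin on the jaw's side. The free gap to be closed is 10 to 16 mm more than the bamboo.
- blank_center (a point): centre of the bamboo offcut, 36 x 75 x 35 mm, loose, lying on the bed between jaw and stop, its length across the bed. The jaw pushes it to the stop by itself.
- blank: the same bamboo offcut; origin at the middle of its underside.
- sanding_block: brown sanding block 56 x 96 x 26 mm, bystander
- try_square: try square 168 x 100 x 12 mm, bystander
- clove_oil: small green bottle with red cap, 85 mm high, bystander
- mallet: wooden mallet 105 x 247 x 62 mm, bystander
Not all that is in view belongs to the job. What is meant by the blank is not blue or purple, and is the larger of those in its own colour.

How it is judged (in metres and radians):
On the way, in this order (a step that is already met when the one before it is completed fails the run):
1. the jaw presses the bamboo on the stop with over 25 N while the knob is turned on clockwise and slips (contact force between jaw and blank above 25 N and contact force between stop and blank above 15 N and velocity of joint knob above 0.08 rad/s), for 0.15 s.
2. the knob is turned back anticlockwise and slips that way while the jaw keeps pressing with over 15 N (contact force between jaw and blank above 15 N and velocity of joint knob below -0.08 rad/s), for 0.15 s.
At the end, for the whole second after the job is handed in: The bamboo lies at rest on the bed, less than 30 mm off its middle and less than 15 mm raised, clamped between jaw (over 15 N) and stop (over 10 N) (contact force between jaw and blank above 15 N and contact force between stop and blank above 10 N and z of blank_center in the frame of vice below 0.062 m and x of blank_center in the frame of vice between -0.03 and 0.03 m and linear speed of blank below 0.02 m/s); the robot touches nothing.
It fails at once if a bystander was moved more than 40 mm (distance of any of sanding_block, try_square, clove_oil, mallet from where it was at the start of the episode above 0.04 m).
It also fails if it takes over 72 s, if anything falls off the work surface, if the arm or the gripper's body presses on something with over 40 N, if the wrist force passes 120 N, or if a joint passes its speed limit or range.

## Working session

There is one attempt and no reset: what is moved stays moved. The work goes in short steps, each a Python script; the robot and the scene stay as the last script left them, time stands still between calls to the robot, and variables do not carry over. Pictures are saved under pics/ and viewed, at most 10 in all, crops included, and the job is handed in when it is done.

```bash
mkdir -p pics; ls
python3 - <<'E'
from cell import r, vision
import cv2,numpy as np
for n in("scene","top"):
    p,d=vision.read_camera(n); cv2.imwrite(f"pics/{n}0.png",p[:,:,::-1]); np.savez(f"{n}0.npz",p=p,d=d)
    i=vision.camera_info(n); print(n,{k:np.round(v,3).tolist() for k,v in i.items()})
print(vision.camera_info("wrist"), r.read_clock(), r.read_ee_rot())
E
```

```text
pics
scene {'K': [[449.07, 0.0, 281.34], [0.0, 449.07, 208.002], [0.0, 0.0, 1.0]], 'R': [[-0.997, 0.078, 0.002], [0.064, 0.83, -0.554], [-0.044, -0.552, -0.833]], 't': [545.403, -4.621, 1261.828]}
top {'K': [[384.094, 0.0, 279.497], [0.0, 384.094, 211.826], [0.0, 0.0, 1.0]], 'R': [[-0.007, -1.0, 0.007], [-0.997, 0.006, -0.082], [0.082, -0.007, -0.997]], 't': [11.564, 548.136, 894.57]}
{'K': array([[311.51484688,   0.        , 273.64072502],
       [  0.        , 311.51484688, 210.8080088 ],
       [  0.        ,   0.        ,   1.        ]]), 'tool_from_camera': array([[ 8.34555107e-04, -9.61349588e-01, -2.75329389e-01,
         6.96386434e+01],
       [ 9.99999568e-01,  9.15308677e-04, -1.64809409e-04,
        -6.84390697e-01],
       [ 4.10450836e-04, -2.75329133e-01,  9.61349936e-01,
        -1.26699123e+02],
       [ 0.00000000e+00,  0.00000000e+00,  0.00000000e+00,
         1.00000000e+00]])} 0.1 [[-9.41167193e-01  3.37940425e-01 -7.64770861e-04]
 [ 3.37941288e-01  9.41164539e-01 -2.23531272e-03]
 [-3.56273172e-05 -2.36225065e-03 -9.99997209e-01]]
```

View pics/scene0.png

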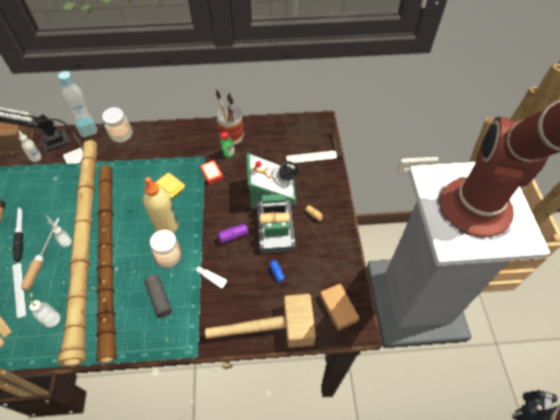

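View pics/top0.png

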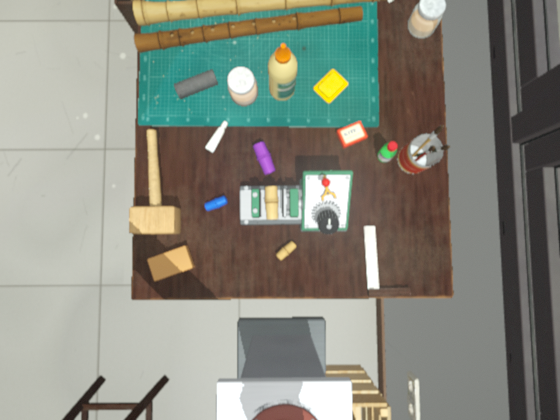

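The scene shows the vice at about (272,200) and the top view shows it at about (300,203). In the top view, tan candidates for the blank are the piece between the jaws (272,203) and the small loose piece (286,250). The blue one (215,203) and the purple one (263,157) are excluded by colour. The larger tan piece, the one in the vice, fits. I'll confirm it in a crop.

```bash
cat > h.py <<'E'
import numpy as np,cv2
from cell import r,vision
def cloud(n,d):
    i=vision.camera_info(n);K=i["K"];v,u=np.indices(d.shape)
    c=np.stack([(u-K[0,2])/K[0,0]*d,(v-K[1,2])/K[1,1]*d,d],-1)
    return (c-np.array(i["t"]))@np.array(i["R"])   # R^T (c-t)
E
python3 - <<'E'
from h import *
z=np.load("top0.npz");p,d=z["p"],z["d"]
cv2.imwrite("pics/crop.png",cv2.resize(p[145:265,225:365,::-1],None,fx=5,fy=5,interpolation=cv2.INTER_CUBIC))
W=cloud("top",d); np.save("W.npy",W)
for v in range(168,240,4): print(v,[f"{W[v,u,0]:.0f},{W[v,u,1]:.0f},{W[v,u,2]:.0f}" for u in (250,257,264,272,280,286,294,304,310,320,327,334,346)])
E
```

```text
168 ['659,80,-0', '659,63,2', '654,45,26', '654,25,25', '658,6,3', '659,-9,-0', '659,-29,-0', '659,-53,-1', '658,-68,-0', '658,-93,0', '658,-110,-2', '658,-127,2', '658,-157,1']
172 ['649,80,-2', '649,63,2', '645,45,21', '648,26,2', '649,6,1', '648,-9,2', '648,-28,1', '628,-45,111', '627,-58,113', '627,-80,110', '628,-95,110', '627,-110,111', '627,-137,111']
176 ['639,80,-2', '473,15,936', '639,46,-0', '639,26,1', '638,6,2', '639,-9,-1', '638,-28,3', '620,-45,106', '619,-58,107', '619,-80,108', '619,-96,105', '620,-111,104', '619,-137,105']
180 ['629,80,2', '629,63,-1', '629,46,1', '628,26,3', '628,6,5', '629,-9,-3', '629,-28,-1', '612,-46,100', '612,-59,100', '611,-80,105', '604,-90,148', '611,-112,101', '611,-138,102']
184 ['618,80,5', '619,63,1', '618,46,4', '619,26,-3', '619,6,-2', '619,-8,1', '618,-28,1', '603,-46,97', '604,-59,96', '603,-81,97', '596,-90,143', '603,-112,95', '604,-139,93']
188 ['605,78,30', '604,61,32', '605,45,30', '600,25,63', '605,7,30', '604,-8,31', '598,-25,72', '596,-46,88', '595,-59,91', '596,-82,87', '593,-96,103', '595,-113,89', '595,-140,90']
192 ['59
[... 1464 characters left out ...]
,79,9', '520,63,6', '520,46,3', '520,26,1', '520,7,-1', '520,-8,-3', '520,-27,2', '518,-49,32', '518,-63,37', '514,-78,109', '514,-94,106', '514,-109,107', '518,-148,34']
228 ['511,80,0', '511,63,2', '511,46,1', '511,27,-0', '511,7,-1', '510,-8,-1', '510,-27,3', '509,-50,28', '509,-64,26', '506,-79,102', '506,-94,103', '506,-109,103', '508,-149,27']
232 ['501,80,-0', '501,63,4', '501,46,0', '501,27,-1', '501,7,-1', '501,-7,2', '501,-27,-1', '500,-51,2', '500,-66,4', '500,-90,-1', '497,-95,96', '497,-111,89', '500,-154,0']
236 ['491,80,-0', '491,63,2', '491,46,2', '491,27,1', '491,7,2', '491,-8,-3', '491,-27,1', '491,-51,1', '491,-66,-0', '490,-90,2', '490,-107,0', '490,-124,1', '490,-153,1']
```

View pics/crop.png

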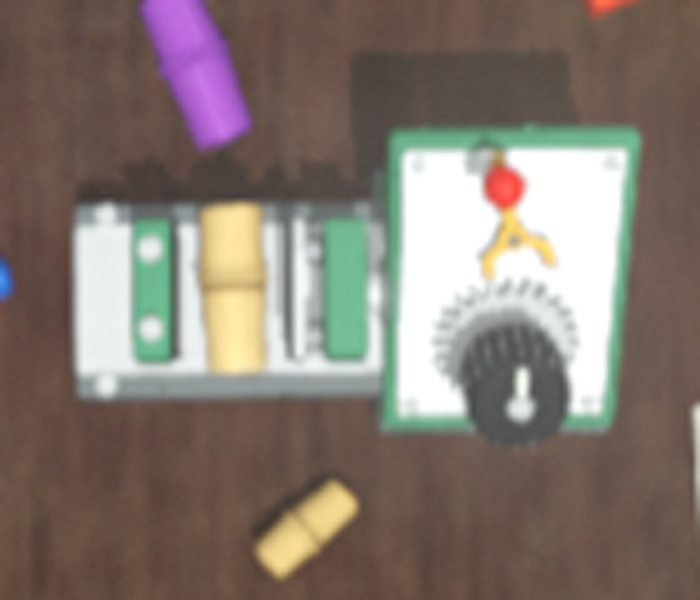

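The crop shows the larger tan offcut (230,290) between the jaws, which is the blank. The other tan piece (305,530) is smaller and loose. The red ball (505,187) leans left of the pivot. Next I'll fit the face and the knob.

```bash
cat > fit.py <<'E'
from h import *
W=np.load("W.npy"); P=np.load("top0.npz")["p"].astype(int)
X=W[140:250,225:370].reshape(-1,3); C=P[140:250,225:370].reshape(-1,3)
m=(X[:,1]<-45)&(X[:,1]>-150)&(X[:,0]>512)&(X[:,0]<622)&(X[:,2]>20)&(X[:,2]<125)
F=X[m]; n=np.array([-np.sin(np.radians(35)),0,np.cos(np.radians(35))]); o=np.median(F@n); 
s=abs(F@n-o)<6
for _ in range(4):
    G=F[s]; c=G.mean(0); n=np.linalg.svd(G-c)[2][2]; n*=np.sign(n[2]); s=abs((F-c)@n)<5
print("face n",n,"tilt",np.degrees(np.arccos(n[2])),"yaw",np.degrees(np.arctan2(-n[1],-n[0])),"c",c,s.sum())
h=(X-c)@n
k=(h>56)&(h<70)&(C.max(1)<256)&(X[:,0]<570)&(X[:,1]<-60)&(X[:,1]>-130)
K=X[k]; print("knob end pts",k.sum(),"h",np.median(h[k]),"mean",K.mean(0))
u=K-K.mean(0)
ux=np.array([n[2],0,-n[0]]);ux/=np.linalg.norm(ux);uy=np.cross(n,ux)
circ=cv2.minEnclosingCircle(np.stack([K@ux,K@uy],1).astype(np.float32)); print("circle",circ)
e=ux*circ[0][0]+uy*circ[0][1]; e+=n*((c@n)+63-e@n); kc=e-19*n; print("knob_center",kc)
red=(C[:,0]>150)&(C[:,1]<70)&(C[:,2]<70)&(h>20)&(X[:,0]>570)
B=X[red]; bc=B.mean(0); bc=bc-np.array([0,0,3]); d=bc-kc; print("ball",bc,"rel knob up/left/out",d@ux,d@uy,d@n+44, red.sum())
# bed edge yaw
b=(abs(X[:,2]-30)<5)&(X[:,1]>-20)&(X[:,1]<95)
q=X[b]; ys=np.arange(-10,90,5)
for f in(np.max,np.min):
    xs=[f(q[abs(q[:,1]-y)<4,0]) for y in ys]; print("edge",np.polyfit(ys,xs,1), "deg",np.degrees(np.arctan(np.polyfit(ys,xs,1)[0])))
print("bed end y",q[:,1].max())
for nm,lo,hi in(("stop",50,75),("blank",12,40),("jaw",-40,0)):
    t=(X[:,1]>lo)&(X[:,1]<hi)&(X[:,2]>(50))&(X[:,0]>535)&(X[:,0]<600); print(nm,X[t].min(0),X[t].max(0))
E
python3 fit.py
```

```text
face n [-0.57515473 -0.0047526   0.81803084] tilt 35.111843936164796 yaw 0.47343408063415743 c [577.747625   -96.12866904  77.7530068 ] 1618
knob end pts 304 h 60.70808555845777 mean [513.06695972 -96.69376065 106.3149814 ]
circle ((479.2073059082031, -98.00796508789062), 23.269258499145508)
knob_center [521.2473917  -96.94116768  91.81086579]
ball [nan nan nan] rel knob up/left/out nan nan nan 0
edge [  0.63617888 634.43248855] deg 32.46365692649634
edge [5.78887465e-03 5.20983677e+02] deg 0.33167438045711845
bed end y 94.78867074918239
stop [535.02105895  52.24063218  52.86873363] [596.56934987  72.89215517  83.06876493]
blank [535.748132    13.80437414  50.20468612] [599.83225504  39.57070686  67.14581399]
jaw [535.54523999 -38.74848605  50.73498622] [598.63865889  -1.61263588  78.0298479 ]fit.py:18: RuntimeWarning: Mean of empty slice.
  B=X[red]; bc=B.mean(0); bc=bc-np.array([0,0,3]); d=bc-kc; print("ball",bc,"rel knob up/left/out",d@ux,d@uy,d@n+44, red.sum())
  ret = um.true_divide(
```

```bash
cat >> h.py <<'E'
n=np.array([-np.sin(np.radians(35)),-0.005,np.cos(np.radians(35))]);n/=np.linalg.norm(n)
UY=np.array([-.007,1,0]);UY-=n*(UY@n);UY/=np.linalg.norm(UY);UX=np.cross(UY,n)  # uphill,left,out
KC=np.array([521.2,-97,91.3])
def ori(a):   # tool z=-n; a=0: tool y along left; positive a = clockwise from outside
    z=-n;a=np.radians(a);y=np.cos(a)*UY+np.sin(a)*np.cross(z,UY);return np.stack([np.cross(y,z),y,z],1)
def kp(up=0,left=0,out=0): return KC+up*UX+left*UY+out*n
E
python3 - <<'E'
from h import *
for o in (0,80):
  for a in range(-180,181,30):
    q=r.ik(kp(out=o),ori(a)); print(o,a,None if q is None else np.round(q,0))
E
```

```text
0 -180 [ 41.  43. -44. 136. 143.  33. 144.]
0 -150 [ 26.  37. -20. 137. 171.  27.  83.]
0 -120 [ 52.  54. -66. 136. 124.  47. 107.]
0 -90 [ 32.  39. -29. 137. 160.  28.  35.]
0 -60 [ 52.  54. -66. 136. 125.  47.  46.]
0 -30 [ 52.  54. -66. 136. 125.  47.  16.]
0 0 [ 52.  54. -66. 136. 125.  47. -14.]
0 30 [ 52.  54. -66. 136. 125.  47. -44.]
0 60 [ 52.  54. -66. 136. 125.  47. -74.]
0 90 [  52.   54.  -66.  136.  125.   47. -104.]
0 120 [  52.   54.  -66.  136.  125.   47. -134.]
0 150 [ 35.  40. -33. 137. 155.  29. 161.]
0 180 [ 41.  43. -44. 136. 143.  33. 144.]
80 -180 None
80 -150 None
80 -120 None
80 -90 None
80 -60 None
80 -30 None
80 0 None
80 30 None
80 60 None
80 90 None
80 120 None
80 150 None
80 180 None
```

Run:
```python
from h import *
for o in (10,20,30,40,50,60):
    for a in (-60,30,120):
        q=r.ik(kp(out=o),ori(a)); print(o,a,None if q is None else np.round(q,0))
def tilt(t,a):
    t=np.radians(t); z=np.array([np.sin(t),0,-np.cos(t)]);a=np.radians(a)
    y0=np.array([0,1.,0]);y=np.cos(a)*y0+np.sin(a)*np.cross(z,y0);return np.stack([np.cross(y,z),y,z],1)
for t in(0,10,20,25,30):
  for o in (0,40,70):
    for a in (-60,30,120):
        q=r.ik(kp(out=o),tilt(t,a)); print("tilt",t,o,a,None if q is None else np.round(q,0))
```

```text
10 -60 [ 46.  45. -52. 137. 135.  36.  33.]
10 30 [ 53.  52. -66. 137. 124.  46. -44.]
10 120 [  53.   52.  -66.  137.  124.   46. -134.]
20 -60 [ 42.  40. -43. 138. 143.  31.  23.]
20 30 [ 53.  50. -66. 137. 124.  44. -44.]
20 120 [  53.   50.  -66.  137.  124.   44. -134.]
30 -60 [ 44.  39. -46. 138. 140.  31.  26.]
30 30 None
30 120 None
40 -60 [ 53.  45. -62. 138. 125.  39.  42.]
40 30 None
40 120 None
50 -60 [ 55.  44. -65. 139. 122.  39.  44.]
50 30 None
50 120 None
60 -60 None
60 30 None
60 120 None
tilt 0 0 -60 [ 19.  38. -17. 110.  18.  35. 141.]
tilt 0 0 30 [  5.  37.   4. 111.  -5.  33.  73.]
tilt 0 0 120 [ -5.  38.  21. 111. -23.  35.   1.]
tilt 0 40 -60 [ 18.  33. -14. 112.  13.  36. 145.]
tilt 0 40 30 [  3.  33.   9. 113.  -8.  35.  77.]
tilt 0 40 120 [ -8.  34.  26. 113. -24.  37.   2.]
tilt 0 70 -60 [ 17.  29. -11. 114.   9.  38. 150.]
tilt 0 70 30 [ -0.  29.  13. 114. -11.  37.  80.]
tilt 0 70 120 [-12.  32.  31. 115. -25.  40.   5.]
tilt 10 0 -60 [ 21.  35. -18. 118.  28.  20. 132.]
tilt 10 0 30 [ 12.  34.  -5. 118.   4.  17.  65.]
tilt 10 0 120 [  7.  34.   3. 119.
[... 1054 characters left out ...]
t 25 40 120 [  41.   35.  -44.  131.  102.   20. -119.]
tilt 25 70 -60 [ 28.  26. -22. 133. 106.   5.  55.]
tilt 25 70 30 [ 28.  26. -22. 133. 106.   5. -35.]
tilt 25 70 120 [  35.   27.  -33.  132.   96.   11. -115.]
tilt 30 0 -60 [ 47.  46. -55. 133. 119.  34.  47.]
tilt 30 0 30 [ 47.  46. -55. 133. 119.  34. -43.]
tilt 30 0 120 [  52.   52.  -66.  133.  113.   44. -125.]
tilt 30 40 -60 [ 48.  39. -55. 135. 116.  29.  48.]
tilt 30 40 30 [ 48.  39. -55. 135. 116.  29. -42.]
tilt 30 40 120 [  54.   45.  -66.  135.  110.   38. -125.]
tilt 30 70 -60 [ 50.  34. -54. 136. 113.  25.  50.]
tilt 30 70 30 [ 50.  34. -54. 136. 113.  25. -40.]
tilt 30 70 120 [  55.   39.  -65.  136.  106.   33. -123.]
```

```bash
cat >> h.py <<'E'
def tilt(t,a):
    t=np.radians(t); z=np.array([np.sin(t),0,-np.cos(t)]);a=np.radians(a)
    y0=np.array([0,1.,0]);y=np.cos(a)*y0+np.sin(a)*np.cross(z,y0);return np.stack([np.cross(y,z),y,z],1)
E
python3 - <<'E'
from h import *
W=np.load("W.npy")
for v,u in((390,345),(370,345),(400,370),(385,385)): print(W[v,u].round())
for t,off in((20,(0,0,200)),(25,(0,0,150)),(25,(0,0,80)),(30,(0,0,100)),(30,(20,0,60)),(35,(0,0,50)),(35,(30,0,40)),(35,(0,0,0))):
  for a in(-180,-165,-150):
    q=r.ik(KC+np.array(off),tilt(t,a)); print(t,off,a,None if q is None else np.round(q,0))
E
```

```text
[ 127. -144.   -2.]
[ -38. -257. -661.]
[ -37. -285. -358.]
[ -99. -418. -664.]
20 (0, 0, 200) -180 [-33.  22.  59. 114. -40.  42. -41.]
20 (0, 0, 200) -165 [-34.  22.  61. 114. -42.  43. -54.]
20 (0, 0, 200) -150 [-36.  24.  65. 114. -45.  45. -66.]
25 (0, 0, 150) -180 [ -3.  17.  18. 121. -32.  20. -49.]
25 (0, 0, 150) -165 [ -7.  18.  23. 122. -36.  21. -60.]
25 (0, 0, 150) -150 [-21.  21.  43. 122. -52.  27. -59.]
25 (0, 0, 80) -180 [ 18.  24. -10. 126.  -0.   6. -80.]
25 (0, 0, 80) -165 [ 14.  24.  -5. 126. -24.   6. -71.]
25 (0, 0, 80) -150 [ -4.  25.  21. 127. -71.  15. -40.]
30 (0, 0, 100) -180 [ 20.  22. -11. 128. -65.   1. -15.]
30 (0, 0, 100) -165 [ 20.  22. -11. 128. -65.   1. -30.]
30 (0, 0, 100) -150 [ 20.  22. -11. 128. -65.   1. -45.]
30 (20, 0, 60) -180 [ 27.  29. -22. 128. 131.   7. 150.]
30 (20, 0, 60) -165 [ 27.  29. -22. 128. 131.   7. 135.]
30 (20, 0, 60) -150 [ 29.  29. -26. 128. 122.   9. 129.]
35 (0, 0, 50) -180 [ 35.  32. -33. 135. 149.  20. 134.]
35 (0, 0, 50) -165 [ 42.  35. -44. 135. 136.  24. 134.]
35 (0, 0, 50) -150 [ 29.  30. -24. 135. 163.  18.  89.]
35 (30, 0, 40) -180 [ 34.  35. -33. 131. 145.  20. 139.]
35 (30, 0, 40) -165 [ 41.  38. -44. 131. 131.  25. 139.]
35 (30, 0, 40) -150 [ 28.  33. -24. 131. 159.  18.  94.]
35 (0, 0, 0) -180 [ 41.  43. -44. 137. 142.  34. 144.]
35 (0, 0, 0) -165 [ 41.  43. -44. 137. 142.  34. 129.]
35 (0, 0, 0) -150 [ 26.  37. -20. 137. 171.  27.  83.]
```

Run:
```python
from h import *
pre=r.ik(KC+np.array([0,0,50]),ori(-180)); print(np.round(pre,1))
r.goto_joints([-20,15,-17,115,75,40,66]); print(r.read_clock(),r.read_tool_pos())
h=list(pre);h[1]-=12; r.goto_joints(h); print(r.read_clock(),r.read_tool_pos())
r.gripper_to(0.75)
r.goto_joints(pre); print(r.read_clock(),r.read_tool_pos(),r.read_q(),r.read_grip_width())
p,d=vision.read_camera("wrist"); cv2.imwrite("pics/w1.png",p[:,:,::-1]); np.savez("w1.npz",p=p,d=d)
```

```text
[ 35.4  32.  -33.1 134.6 150.2  20.  133.6]
2.1833 [578.1352569  166.10296823 358.50312609]
3.375 [ 533.05761313 -103.80287573  244.49374596]
4.2167 [521.50227515 -96.78739273 141.40591877] [ 35.42897286  31.976795   -33.11876656 134.63220689 150.24039778
  20.03384877 133.55708772] 0.7504381185022109
```

View pics/w1.png

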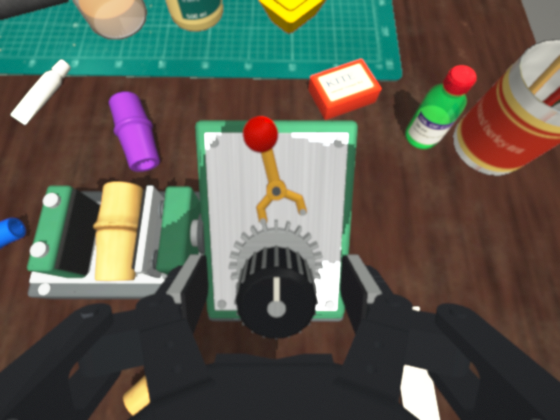

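The wrist view shows the knob end centred at (277,308) between the fingers, and the ball at (261,133) leaning left. I'll check the knob centre, descend, grip, and make a test turn.

```bash
cat >> h.py <<'E'
def wcloud(d,p,R):
    i=vision.camera_info("wrist");K=i["K"];T=np.array(i["tool_from_camera"]);v,u=np.indices(d.shape)
    c=np.stack([(u-K[0,2])/K[0,0]*d,(v-K[1,2])/K[1,1]*d,d],-1)
    return (c@T[:3,:3].T+T[:3,3])@np.array(R).T+np.array(p)
def kn(X): D=X-KC; return np.stack([D@UX,D@UY,D@n+44],-1)
def tq(): # moment about outward axis at TCP-independent axis line (pure axis component)
    return float(np.array(r.read_wrist_torque())@n)
E
python3 - <<'E'
from h import *
z=np.load("w1.npz"); k=kn(wcloud(z["d"],r.read_tool_pos(),r.read_ee_rot()))
m=(k[...,2]>57)&(k[...,2]<72)&(abs(k[...,1])<40)&(abs(k[...,0])<40); q=k[m]; print("knob end",np.median(q,0),q.min(0),q.max(0),cv2.minEnclosingCircle(q[:,:2].astype(np.float32)))
f=k[150:300,215:250].reshape(-1,3); print("face out",np.percentile(f[:,2],[10,50]))
P=z["p"].astype(int); b=(P[...,0]>130)&(P[...,1]<60)&(P[...,2]<60); b[:,300:]=0; print("ball",np.median(k[b],0),b.sum())
r.servo_line(KC,v=60); print(r.read_clock(),r.read_tool_pos(),r.read_force())
t0=tq();r.gripper_to(0.0); print(r.read_clock(),r.read_grip_width(),r.read_grasp_force(),r.read_force(),t0,tq())
def jaw():
    W=cloud("top",vision.read_camera("top")[1]);return W
q=r.read_q();
for s in(20,20,20):
    q[6]-=s; r.goto_joints(q); print(r.read_clock(),tq(),r.read_joint_efforts()[6],np.round(r.read_force(),1))
p,d=vision.read_camera("wrist"); cv2.imwrite("pics/w2.png",p[:,:,::-1])
p,d=vision.read_camera("top"); np.savez("top2.npz",p=p,d=d);cv2.imwrite("pics/crop2.png",cv2.resize(p[145:265,225:365,::-1],None,fx=5,fy=5,interpolation=cv2.INTER_CUBIC))
a=np.load("top0.npz")["d"];print("bed diff cols",[(u,int(np.median((d-a)[190:216,u]))) for u in range(244,304,2)])
E
```

```text
knob end [ 1.22207064 -1.83002411 59.80659841] [-22.23590799 -23.96351009  57.00105001] [22.62672706 20.77582071 62.39218336] ((-0.41453200578689575, -1.7298182249069214), 23.041439056396484)
face out [-1.81364621 -0.88959444]
ball [92.72981099  6.86226589 41.55899449] 940
5.25 [521.41687496 -96.97735101  91.67455898] [ 0.580676    0.45235848 -1.07641593]
5.5583 0.532680797831912 60.333203142508864 [-4.29117672 -2.09448981  6.99519925] 0.004767810001043463 0.0008347533290850306
5.9833 0.05967240302715935 -0.11577008524909616 [ 0.6 -1.6 -1.3]
6.4083 0.12955587422121698 -0.15738959424197674 [-1.5 -2.4 -0.9]
6.8333 0.1860366362365647 -0.1262710802257061 [-3.  -5.2 -0.2]
bed diff cols [(244, 0), (246, 0), (248, 0), (250, 0), (252, 0), (254, 0), (256, 0), (258, 0), (260, 0), (262, 0), (264, 0), (266, 0), (268, 0), (270, 0), (272, 0), (274, 0), (276, 0), (278, 0), (280, 0), (282, 0), (284, 0), (286, 0), (288, 0), (290, 0), (292, 0), (294, 0), (296, 0), (298, 39), (300, 0), (302, 0)]
```

```bash
cat >> h.py <<'E'
def jawshift(p1,p0):
    # subpixel image shift of jaw region, in top picture (positive = left = closing), mm
    g=lambda p:cv2.cvtColor(np.ascontiguousarray(p),cv2.COLOR_RGB2GRAY).astype(np.float32)
    T=g(p0)[190:214,287:297]; S=g(p1)[190:214,272:302]
    k=8;T=cv2.resize(T,None,fx=k,fy=1,interpolation=cv2.INTER_CUBIC);S=cv2.resize(S,None,fx=k,fy=1,interpolation=cv2.INTER_CUBIC)
    c=cv2.matchTemplate(S,T,cv2.TM_CCOEFF_NORMED)[0];j=c.argmax();return (15-j/k)*2.12,c.max()
E
python3 - <<'E'
from h import *
p0=np.load("top0.npz")["p"];print(jawshift(p0,p0),jawshift(np.load("top2.npz")["p"],p0))
q=r.read_q()
for s in(20,20):
    q[6]-=s; r.goto_joints(q); print(r.read_clock(),tq(),r.read_joint_efforts()[6],np.round(r.read_force(),1),jawshift(vision.read_camera("top")[0],p0))
E
```

```text
(np.float64(0.0), np.float32(0.9940901)) (np.float64(1.855), np.float32(0.93900144))
7.3583 0.1711165371187137 -0.17510191071778536 [-2.  -2.7 -1.6] (np.float64(1.855), np.float32(0.9378459))
7.8333 0.12749121196634222 -0.16143358312547207 [-2.8 -4.1 -3.7] (np.float64(1.855), np.float32(0.9392779))
```

The jaw advanced only 1.9 mm (one tooth) and then stopped while the knob slipped. The ratchet is therefore holding clockwise, and the lever has to go over to the right.

Run:
```python
from h import *
for t in (35,20): 
  for g in ((93,48,60),(93,48,-2),(93,18,-2),(93,12,-2)):
    q=r.ik(kp(*g),tilt(t,-180)); print(t,g,None if q is None else np.round(q))
r.gripper_to(0.75)
q=r.read_q(); q[6]=133.6+10; r.goto_joints(q); print(np.round(r.read_q()),r.read_clock())
r.servo_line(KC+np.array([0,0,70]),v=120); print(r.read_clock(),np.round(r.read_q()))
for t in (35,20): 
  for g in ((93,48,60),(93,48,-2),(93,18,-2),(93,12,-2)):
    q=r.ik(kp(*g),tilt(t,-180)); print(t,g,None if q is None else np.round(q))
```

```text
35 (93, 48, 60) [  8.  24.  -6. 128. 178.   6.  96.]
35 (93, 48, -2) [  7.  32.  -5. 125. 178.  12.  95.]
35 (93, 18, -2) [ 13.  32.  -7. 125. 182.  11.  95.]
35 (93, 12, -2) [ 14.  32.  -8. 124. 183.  11.  95.]
20 (93, 48, 60) [ 12.  25. -12. 116.  12.  20. -99.]
20 (93, 48, -2) [  11.   32.  -12.  113.   20.   16. -107.]
20 (93, 18, -2) [ 14.  32. -12. 113.  16.  16. -99.]
20 (93, 12, -2) [ 15.  32. -12. 113.  15.  16. -98.]
[ 36.  40. -34. 137. 153.  30. 144.] 9.9
10.6167 [ 35.  29. -32. 134. 149.  17. 145.]
35 (93, 48, 60) [ 19.  25. -21. 128. 132.   9. 143.]
35 (93, 48, -2) [ 21.  34. -25. 125. 135.  16. 141.]
35 (93, 18, -2) [ 26.  34. -26. 124. 138.  15. 142.]
35 (93, 12, -2) [ 26.  34. -26. 124. 138.  14. 142.]
20 (93, 48, 60) [-19.  27.  32. 117. -43.  25. -46.]
20 (93, 48, -2) [-11.  33.  21. 114. -43.  19. -46.]
20 (93, 18, -2) [ -8.  33.  21. 114. -45.  20. -41.]
20 (93, 12, -2) [ -7.  33.  21. 113. -45.  20. -40.]
```

Run:
```python
from h import *
r.move_to(kp(93,48,60),ori(-180)); r.gripper_to(0.0)
r.servo_line(kp(93,48,-2),v=120); print(r.read_clock(),r.read_force())
r.servo_line(kp(93,17,-2),v=40); print(r.read_clock(),r.read_force())
r.servo_line(kp(93,45,-2),v=120); r.servo_line(kp(93,45,60),v=150)
p0=np.load("top0.npz")["p"];
q=r.ik(KC+np.array([0,0,50]),ori(-180)); print(np.round(q))
r.goto_joints(q); r.gripper_to(0.75)
p,d=vision.read_camera("wrist"); cv2.imwrite("pics/w3.png",p[:,:,::-1])
k=kn(wcloud(d,r.read_tool_pos(),r.read_ee_rot()));P=p.astype(int); b=(P[...,0]>130)&(P[...,1]<60)&(P[...,2]<60);b[150:]=0;b[:,:180]=0;b[:,400:]=0; b&=k[...,2]<60;print("ball",np.median(k[b],0),b.sum())
p=vision.read_camera("top")[0];print(r.read_clock(),jawshift(p,p0))
```

```text
12.3 [ 0.34148226  0.25396751 -0.1550955 ]
13.225 [-0.47448258 -0.59850972 -0.07192417]
[ 39.  33. -38. 135. 144.  21. 141.]
ball [ 98.39762791 -17.33904774  37.37759844] 1658
15.3333 (np.float64(17.225), np.float32(0.57323426))
```

View pics/w3.png

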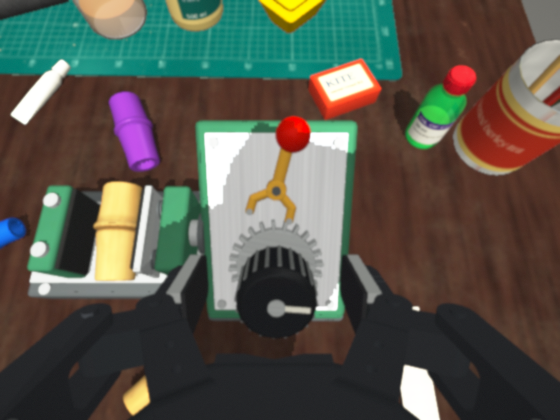

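The ball is now at (293,133), so the lever has gone over to the right. I'll regrip and turn clockwise.

Run:
```python
from h import *
p0=np.load("top0.npz")["p"]
r.servo_line(kp(0,-1,0),v=80); r.gripper_to(0.0); print(r.read_clock(),r.read_grip_width(),np.round(r.read_force(),1))
q=r.read_q(); print(np.round(q))
tg=q[6]-70
while tg>-157:
    q[6]=tg; r.goto_joints(q)
    p=vision.read_camera("top")[0]
    print(round(r.read_clock(),2),round(q[6]),tq(),r.read_joint_efforts()[6],np.round(r.read_force(),1),jawshift(p,p0)); tg-=45
cv2.imwrite("pics/t4.png",cv2.resize(p[145:265,225:365,::-1],None,fx=5,fy=5,interpolation=cv2.INTER_CUBIC))
```

```text
16.4167 0.527199243626521 [-3.9 -0.1  5.9]
[ 39.  41. -40. 137. 148.  31. 139.]
17.59 69 0.03518599376609938 -0.005475619254866615 [-3.  -4.5 -1.8] (np.float64(7.155), np.float32(0.8501327))
18.42 24 -0.013909131580039424 0.015859336126595736 [-4.1 -4.5 -4.2] (np.float64(12.72), np.float32(0.84359825))
19.24 -21 0.1461307378266649 -0.1556586753576994 [-3.7 -3.5 -5.7] (np.float64(16.165), np.float32(0.8229108))
20.07 -66 0.41252347704092446 -0.38779218681156635 [-5.4 -1.4 -9.4] (np.float64(18.815), np.float32(0.62718385))
20.89 -111 0.44623499028108365 -0.3769299667328596 [ -4.6   1.  -10.7] (np.float64(18.55), np.float32(0.63180333))
21.72 -156 0.4254597019950248 -0.3443591482937336 [-5.2  1.8 -9.1] (np.float64(18.815), np.float32(0.63000053))
```

View pics/t4.png

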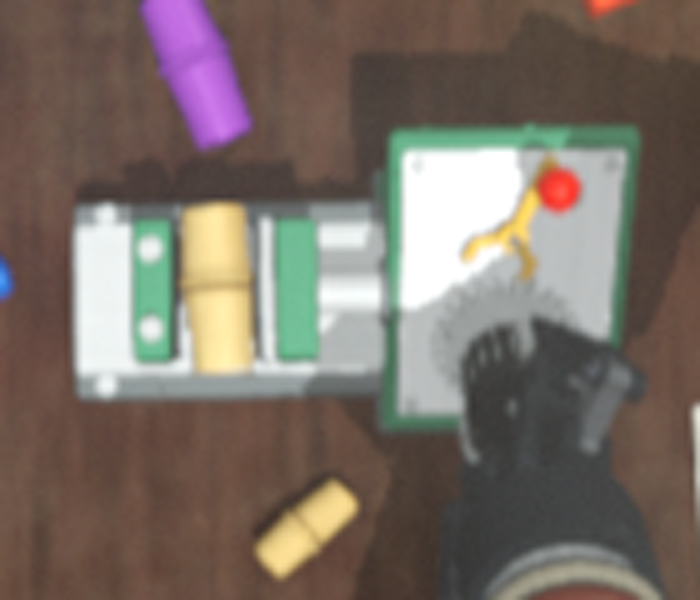

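The jaw stopped at about 18.7 mm, and the torque levelled off at 0.42 N m over two further strokes. The picture shows the blank (215,290) carried over to the stop. Now I'll turn it back.

Run:
```python
from h import *
p0=np.load("top0.npz")["p"]; q=r.read_q()
for s in(50,50,50):
    q[6]+=s; r.goto_joints(q); print(r.read_clock(),tq(),r.read_joint_efforts()[6],jawshift(vision.read_camera("top")[0],p0))
r.gripper_to(0.75); 
q[6]=141; r.goto_joints(q); print(np.round(r.read_force(),1))
r.servo_line(KC+np.array([0,0,60]),v=120); q=r.read_q();q[1]-=10; r.goto_joints(q)
p,d=vision.read_camera("top"); print(r.read_clock(),jawshift(p,p0),r.read_force())
cv2.imwrite("pics/t5.png",cv2.resize(p[145:265,225:365,::-1],None,fx=5,fy=5,interpolation=cv2.INTER_CUBIC))
```

```text
22.5667 -0.2926045496923996 0.28876748867332935 (np.float64(18.55), np.float32(0.69103205))
23.4583 -0.29858203255808446 0.281502865254879 (np.float64(18.55), np.float32(0.68875766))
24.35 -0.29233508292447463 0.2693237364292145 (np.float64(18.55), np.float32(0.69211))
[ 0.3 -0.  -0.6]
28.0333 (np.float64(18.285), np.float32(0.39121357)) [ 1.01570257 -0.18270295 -0.03403831]
```

View pics/t5.png

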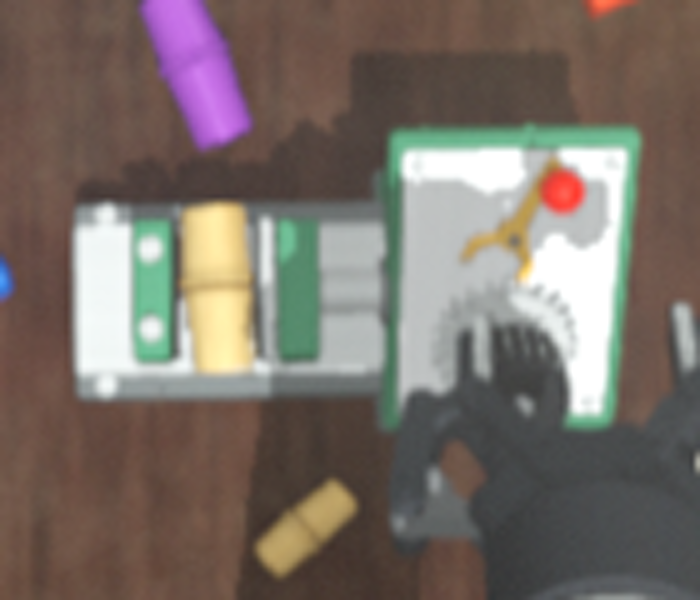

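The jaw stayed tight while the knob slipped at a steady torque going back. The gripper is clear of the vice, so I'm handing in.

```bash
python3 -c "
from cell import r
print(r.close_job(), r.read_clock())"
```

```text
the job is handed in; nothing more can be done
the job is handed in; nothing more can be done
```

I handed the job in at about 28 s of the 72 s allowed. The lever had been on the wrong side, so I pushed it over, then clamped the bamboo against the stop with the knob slipping clockwise. The knob also slipped when turned back while the jaw held, and I let go; no verdict came back, and I judged the clamping from knob torque and jaw position because the clamp force couldn't be measured.

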